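Flip the status flag to green

ROBOT

A 6-joint arm with a two-finger parallel gripper is mounted at the origin on a cart in front of the work surface, level with it; the furniture and walls round the work are solid. World frame = base frame: x ahead of the robot, y to its left, z up, the work surface at z = 0. Lengths are in mm, angles in rad, forces in N, time in s.
With the tool pointing down it reaches from about 325 to 775 mm from the base axis. Payload 9.3 kg.
Tool frame: the origin (TCP) lies between the finger pads; the fingertips stand 17 mm ahead of it and the grasp point (between the pads) lies 2 mm behind it; z points along the fingers, y is the line along which they close (so a half turn about z gives the same grasp; the last joint's range is limited). The gripper opens to 85 mm and grips with 20 to 120 N. Pads are 22 mm wide; open, the fingers measure 114 mm over their backs; the gripper's body (76 mm by 85 mm) begins 54 mm behind the grasp point. The pads swing forward as they close: fully open they stand 13 mm farther back than shut.
Start: joints at [-0.153, 0.259, 0.021, 1.334, 0, 1.418], TCP at [549.997, -0.004, 216.279] pointing down, gripper open.
Joint ranges: [-3.04, 3.04], [-0.91, 1.82], [-1.04, 1.36], [-1.92, 1.95], [-1.52, 1.45], [-3.14, 3.14]. Speed limits (rad/s): [2.22, 2.22, 2.79, 3.14, 3.14, 3.14].

INTERFACE

Orientations are given as a 3x3 rotation matrix whose columns are the frame's x, y, z axes.
In Python, from cell import env gives the robot as it stands.
- The arm moves only by the tool apply_moves, never from a script. Its argument "moves" is text: rows parted by semicolons, each of 7 numbers parted by spaces: the shift along the tool's x, y, z in mm, then the turn, a rotation vector about the tool's x, y, z in degrees, then the finger opening in mm, from 0 to 85.4. In form: tx ty tz wx wy wz jaw; .... A call has 1 to 8 rows; each row shifts and turns the commanded pose from where the row before left it, along the tool's axes as they then stand; what a row does not reach is not made up. A row lasts 1/8 s, in which the tool goes at most 62.5 mm and 10.7 degrees, less where a joint would pass 70% of its speed; a pose out of reach is approached as far as the arm can. A call with a gripper value outside its range is refused whole. The fingers move at their own pace and stop on an object; "grip_force" is the grip in N (left out, the last holds). Time passes only in rows, so rows that do not move let the fingers close. It gives the time, the measured TCP pose, the force, the opening and the grip force at its end, in the units of the state.
- env.observe(): the state, without advancing time (a new reading comes with each control period).
- env.capture(name): name is "scene" or "side" or "wrist"; returns a dict with "pixels" (384x512x3 uint8, red, green, blue), "mtx" (3x3 intrinsics, pixels), "k1" (the pictures are not rectified: a ray, as slopes to the right and down, at radius r is drawn at 1 + k1 r^2 times it, then the intrinsics apply), "extrinsics" (4x4, takes a point from camera to world coordinates). Camera axes: x right, y up, looking along -z (the intrinsics and any distortion apply to the point x, -y, -z); pixel columns grow to the right and rows downward; lengths in mm; the calibration is good to about 2 mm. A picture is of the moment at which its call begins. There is no depth.
- env.hand_in(): hands the job in; it is judged then, once.
The state is a dict: "t": time; "qpos": joint angles; "dq": joint speeds; "joint_torque": joint torques, N m; "tool_pos": TCP position; "ee_rot": TCP orientation; "contact_force": force on the tool from outside, world axes, zero at the start; "torque": the same for the moment, N m; "finger_gap": opening from 0.0 (shut) to 1.0 (fully open); "finger_force": force on a finger pad.
Only numpy, scipy, OpenCV 4.12 (cv2) and the standard library are available. Lean on these libraries where they do the work, as an engineer would, in place of code of your own. Each camera call takes 0.05 s, during which the arm holds its last target. There are 200 camera calls.

TASK

The piston has been measured, so set the blue stand's status flag to green: gently press and push its hinged flag with your fingertips until it has gone right over its pivot and lies flat on the other side, green face up. Do not grip the flag, do not lift or shove the stand, leave the yellow stand's flag showing red, and leave everything else where it is.

Things in the scene. Friction and masses are not known exactly. Their poses are not given: they have to be found in the camera images.
- blue_stand: flag stand painted blue, the stand to work on: loose, 1.4 kg, base 160 (x) x 104 (y) x 10 mm; at either end of the hinge pin a 74 mm high cheek (y = +-44 mm, 7 mm thick, 18 mm long in x). Origin: centre of the base's underside; z up; y along the pin. Four thin posts (x = +-62, y = +-28, 62 mm high) show where the flag rests on either side
- blue_flag (a joint): blue stand's flag, angle about the stand's y axis: 0 = flat over the stand's -x side, RED face (white bar) up; pi/2 = upright; pi = flat over the +x side, GREEN face (white disc) up; stops at 0 and pi; starts between 0 and 0.15. The hinge is stiff (0.04 N m, a push of 1 to 2 N): the flag stays at any angle where it is left, also upright
- blue_pivot (a point): middle of the blue stand's hinge pin (10 mm thick), 65 mm above the underside of the base, fixed to the stand; axes as the stand's
- blue_tab (a point): middle of the outer end of the blue stand's ribbed steel thumb tab, which is part of the flag: 40 mm wide (y), 4 mm thick, reaching 45 mm from the pin, opposite the flag and in the same plane. With the flag flat on -x the tab lies flat on +x, and pressing it down raises the flag
- blue_edge (a point): middle of the outer edge of the blue stand's flag, a rigid plate 72 mm wide (y), 4 mm thick, reaching 76 mm from the pin; moves with the flag
- yellow_stand: flag stand painted yellow, the same stand in yellow, to be left alone: loose, 1.4 kg, base 160 (x) x 104 (y) x 10 mm; at either end of the hinge pin a 74 mm high cheek (y = +-44 mm, 7 mm thick, 18 mm long in x). Origin: centre of the base's underside; z up; y along the pin. Four thin posts (x = +-62, y = +-28, 62 mm high) show where the flag rests on either side
- yellow_flag (a joint): yellow stand's flag, angle about the stand's y axis: 0 = flat over the stand's -x side, RED face (white bar) up; pi/2 = upright; pi = flat over the +x side, GREEN face (white disc) up; stops at 0 and pi; starts between 0 and 0.15. The hinge is stiff (0.04 N m, a push of 1 to 2 N): the flag stays at any angle where it is left, also upright
- yellow_pivot (a point): middle of the yellow stand's hinge pin (10 mm thick), 65 mm above the underside of the base, fixed to the stand; axes as the stand's
- yellow_tab (a point): middle of the outer end of the yellow stand's ribbed steel thumb tab, which is part of the flag: 40 mm wide (y), 4 mm thick, reaching 45 mm from the pin, opposite the flag and in the same plane. With the flag flat on -x the tab lies flat on +x, and pressing it down raises the flag
- yellow_edge (a point): middle of the outer edge of the yellow stand's flag, a rigid plate 72 mm wide (y), 4 mm thick, reaching 76 mm from the pin; moves with the flag
- piston: bare aluminium piston standing on its skirt, 87 mm across, 52 mm high; bystander, loose; origin at the centre of its underside
- micrometer: small outside micrometer with a green frame, lying flat, 52 x 102 x 16 mm; bystander, loose; origin at the centre of its underside
- nut_2: steel hex nut, 25 x 27 x 13 mm, lying between the two stands; bystander, loose; origin at the centre of its underside
- spanner_0: combination spanner lying flat, 55 x 170 x 6 mm; bystander, loose; origin at the centre of its underside
There are look-alikes about, which are no part of the job. Of the things that look like the blue_stand, the larger one is meant.

How it is judged (in metres and radians):
On the way:
1. the blue stand's flag is raised and has passed upright (value of joint blue_flag above 1.7 rad).
At the end, for the whole second after the job is handed in: The blue stand's flag lies flat on the far side of its pin, green up, within 0.14 rad of its stop and at rest; the yellow flag still lies on its red-up side (below 0.3 rad); both stands stand level within 30 mm of where they were, and the loose bystanders within 20 mm (value of joint blue_flag above 3 rad and value of joint yellow_flag below 0.3 rad and distance of each of blue_stand, yellow_stand from where it was at the start of the episode below 0.03 m and angle between each of blue_stand, yellow_stand's own z axis and vertical below 0.05 rad and distance of each of piston, micrometer, nut_2, spanner_0 from where it was at the start of the episode below 0.02 m and velocity of joint blue_flag between -0.1 and 0.1 rad/s); the robot touches nothing.
It fails at once if a stand is lifted, tipped or shoved more than 30 mm (height (world z) of any of blue_stand, yellow_stand above 0.012 m or angle between any of blue_stand, yellow_stand's own z axis and vertical above 0.12 rad or distance of any of blue_stand, yellow_stand from where it was at the start of the episode above 0.03 m).
It fails at once if the yellow stand's flag is turned (value of joint yellow_flag above 0.35 rad).
It fails at once if the flag is gripped or pressed harder than 35 N (contact force between the fingers and blue_flag above 35 N).
It fails at once if a bystander is moved more than 20 mm or picked up (distance of any of piston, micrometer, nut_2, spanner_0 from where it was at the start of the episode above 0.02 m).
It also fails if it takes over 43 s, if anything falls off the work surface, if the arm or the gripper's body presses on something with over 40 N, if the wrist force passes 120 N, or if a joint passes its speed limit or range.

## Working session

There is one attempt and no reset: what is moved stays moved. The work goes in short steps, Python scripts to look and compute and a tool call to move; the robot and the scene stay as the last step left them, time stands still between calls to the robot, and variables do not carry over. Pictures are saved under pics/ and viewed, at most 10 in all, crops included, and the job is handed in when it is done.

Besides the shell and the picture viewer there is one more tool, called after "Call:" by a JSON object that holds its "fn" and its "kwargs". apply_moves: Moves the arm, as the interface text tells. Its arguments: {"type":"object","properties":{"moves":{"type":"string"},"grip_force":{"type":"number"}},"required":["moves"]}

```bash
mkdir -p pics
cat > h.py <<'E'
import numpy as np, cv2
from cell import env
def grab(n,f):
    c=env.capture(n); cv2.imwrite('pics/'+f,c['pixels'][...,::-1]); np.savez('pics/'+f+'.npz',**{k:np.array(v) for k,v in c.items()}); return c
def ray(c,uv):
    K=np.array(c['mtx']);k=float(c['k1']);E=np.array(c['extrinsics'])
    p=cv2.undistortPoints(np.array([[uv]],float),K,np.array([k,0,0,0.]))[0,0]
    d=E[:3,:3]@np.array([p[0],-p[1],-1]); return E[:3,3],d
def onz(c,uv,z):
    o,d=ray(c,uv); return o+d*(z-o[2])/d[2]
def proj(c,P):
    E=np.array(c['extrinsics']);q=E[:3,:3].T@(np.array(P,float)-E[:3,3]);x,y=q[0]/-q[2],-q[1]/-q[2]
    s=1+float(c['k1'])*(x*x+y*y);K=np.array(c['mtx']);return K[0,0]*x*s+K[0,2],K[1,1]*y*s+K[1,2]
E
python3 - <<'E'
from h import *
a=grab('scene','a.png')['pixels'];b=grab('side','b.png')['pixels']
s=env.observe();print(s['t'],s['ee_rot'])
w=np.hstack([a,b])
cv2.imwrite('pics/a2.png',cv2.resize(a,(800,600),interpolation=2)[...,::-1])
cv2.imwrite('pics/b2.png',cv2.resize(b,(800,600),interpolation=2)[...,::-1])
E
```

```text
0.1 [[-1.45134404e-05  9.99999270e-01 -1.20838021e-03]
 [ 9.99999989e-01  1.46915098e-05  1.47353304e-04]
 [ 1.47370949e-04 -1.20837806e-03 -9.99999259e-01]]
```

View pics/a2.png

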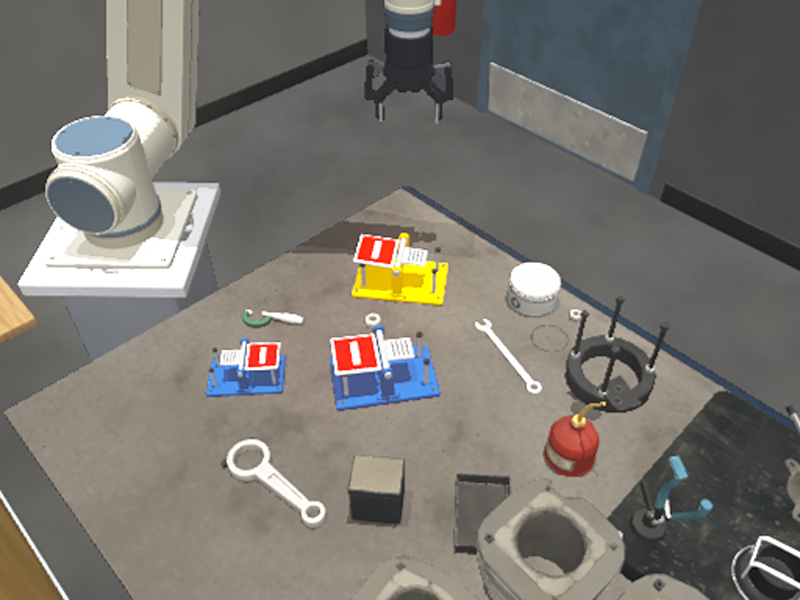

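View pics/b2.png

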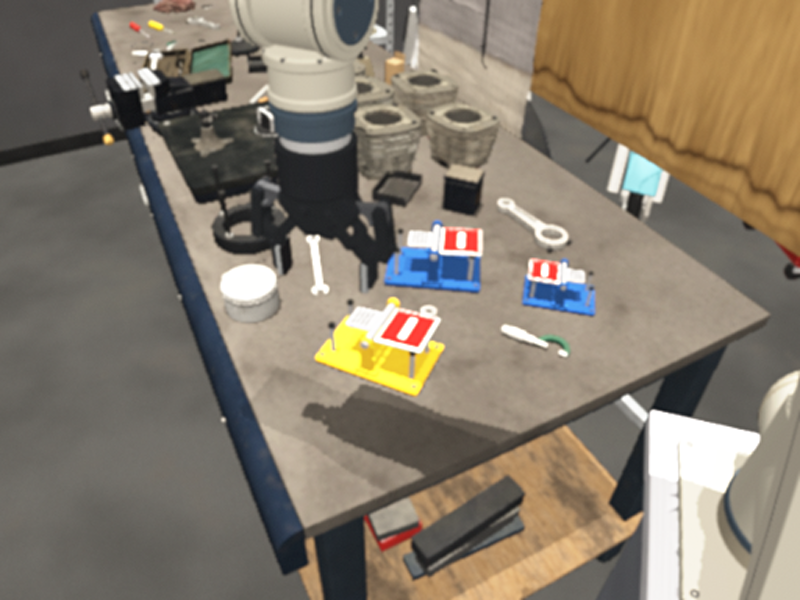

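The first picture (scene) shows the two blue stands: the larger at (385,370) and a smaller look-alike at (245,370). The yellow stand is at (400,270), all in 800-px coordinates. In the side view the larger blue is at (435,262) and the smaller at (560,287). I choose the larger one, at (385,370) in the scene view, and check it in a close crop with masks.

```bash
cat > m.py <<'E'
from h import *
cs={n:dict(np.load(f'pics/{f}.png.npz')) for n,f in (('scene','a'),('side','b'))}
C={}
for n,c in cs.items():
    hsv=cv2.cvtColor(c['pixels'],cv2.COLOR_RGB2HSV)
    red=((hsv[...,0]<8)|(hsv[...,0]>172))&(hsv[...,1]>170)&(hsv[...,2]>120)
    blu=(hsv[...,0]>100)&(hsv[...,0]<125)&(hsv[...,1]>170)&(hsv[...,2]>70)
    for nm,m in(('red',red),('blue',blu)):
        cn,_=cv2.findContours(m.astype('uint8'),cv2.RETR_EXTERNAL,cv2.CHAIN_APPROX_NONE)
        for k in cn:
            if cv2.contourArea(k)<120: continue
            r=cv2.minAreaRect(k);M=cv2.moments(cv2.convexHull(k));ce=(M['m10']/M['m00'],M['m01']/M['m00'])
            print(n,nm,cv2.contourArea(k),np.round(ce,1),np.round(onz(c,ce,67 if nm=='red' else 10)))
            if nm=='red':
                q=cv2.approxPolyDP(cv2.convexHull(k),4,True)[:,0];print('   corners',[tuple(np.round(onz(c,p,67)[:2]).astype(int)) for p in q])
            else:
                q=cv2.approxPolyDP(cv2.convexHull(k),3,True)[:,0];print('   hull',[(tuple(p.tolist()),tuple(np.round(onz(c,p,10)[:2]).astype(int))) for p in q])
i=cs['scene']['pixels'][195:275,200:300];j=cs['side']['pixels'][135:215,235:335]
cv2.imwrite('pics/c.png',cv2.resize(np.vstack([np.hstack([i,j])]),(800,320),interpolation=cv2.INTER_CUBIC)[...,::-1])
E
python3 m.py
```

```text
scene red 202.0 [167.5 227.4] [ 337. -380.   67.]
   corners [(np.int64(354), np.int64(-359)), (np.int64(357), np.int64(-397)), (np.int64(321), np.int64(-400)), (np.int64(318), np.int64(-360))]
scene red 428.0 [226.9 226. ] [ 476. -372.   67.]
   corners [(np.int64(498), np.int64(-340)), (np.int64(508), np.int64(-396)), (np.int64(453), np.int64(-401)), (np.int64(443), np.int64(-348))]
scene red 276.5 [240.6 159.9] [ 496. -133.   67.]
   corners [(np.int64(471), np.int64(-105)), (np.int64(523), np.int64(-108)), (np.int64(520), np.int64(-166)), (np.int64(466), np.int64(-155))]
scene red 236.0 [284.   11.1] [627. 824.  67.]
   corners [(np.int64(660), np.int64(939)), (np.int64(651), np.int64(758)), (np.int64(598), np.int64(729)), (np.int64(603), np.int64(895))]
side blue 424.5 [358.3 190.4] [ 298. -349.   10.]
   hull [((378, 200), (np.int64(246), np.int64(-328))), ((336, 193), (np.int64(351), np.int64(-320))), ((344, 182), (np.int64(338), np.int64(-372))), ((372, 183), (np.int64(266), np.int64(-392)))]
side blue 822.0 [278.5 173. ] [ 511. -352.   10.]
   hull [((247, 180), (np.int64(580), np.int64(-296))), ((259, 160), (np.int64(578), np.int64(-392))), ((305, 165), (np.int64(451), np.int64(-411))), ((304, 186), (np.int64(434), np.int64(-321)))]
```

View pics/c.png

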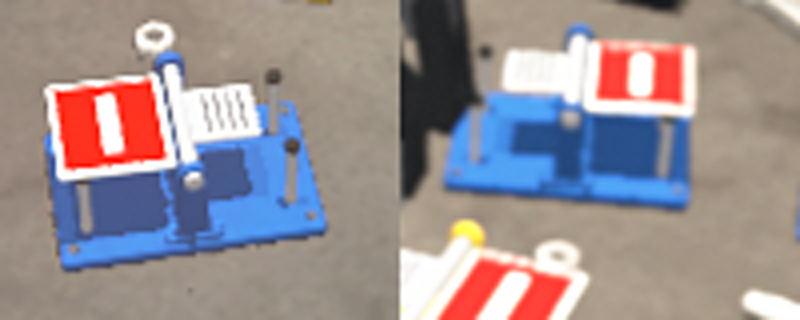

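The crop confirms the choice. In the scene half, the larger blue stand has its red flag at (110,125), the pin at (180,120) and the ribbed tab at (225,110). Next I work out its pose from the base corners and the flag and tab corners.

```bash
cat > n.py <<'E'
from h import *
a=dict(np.load('pics/a.png.npz'));b=dict(np.load('pics/b.png.npz'))
S=lambda x,y:(200+x/4-.4,195+y/4-.4); T=lambda x,y:(235+(x-400)/4-.4,135+y/4-.4)
for n,c,p,z in [('base NL',a,S(64,268),1),('base NR',a,S(327,234),1),('base FR',a,S(291,100),10),
 ('side NL',b,T(445,188),1),('side NR',b,T(690,208),1),('flag oL',a,S(45,86),69),('flag oN',a,S(57,182),69),('flag iN',a,S(175,166),69),
 ('tab F',a,S(252,82),65),('tab N',a,S(262,137),65),('tabside1',b,T(503,52),65),('tabside2',b,T(503,90),65),
 ('flag s1',b,T(695,45),69),('flag s2',b,T(695,113),69),('cheekN',a,S(194,175),67),('cheekF',a,S(168,57),72),('cheekside',b,T(579,30),72),('nut',a,S(154,38),6)]:
    print(n,np.round(onz(c,p,z)))
E
python3 n.py
```

```text
base NL [ 450. -427.    1.]
base NR [ 606. -398.    1.]
base FR [ 584. -298.   10.]
side NL [ 585. -299.    1.]
side NR [ 428. -332.    1.]
flag oL [ 436. -344.   69.]
flag oN [ 450. -417.   69.]
flag iN [ 516. -404.   69.]
tab F [ 559. -334.   65.]
tab N [ 566. -378.   65.]
tabside1 [ 570. -373.   65.]
tabside2 [ 557. -331.   65.]
flag s1 [ 449. -418.   69.]
flag s2 [ 434. -342.   69.]
cheekN [ 527. -409.   67.]
cheekF [ 508. -321.   72.]
cheekside [ 526. -405.   72.]
nut [ 493. -242.    6.]
```

Base corners, flag and tab agree in both views: pivot ≈ (517,-364,65), and the stand's x axis points along (0.98,0.19), about 11°. I move above the tab with the fingers shut, then turn the tool to line up with the stand.

Call:
{"fn": "apply_moves", "kwargs": {"moves": "-20 0 0 0 0 0 0;-48 -1 0 0 0 0 0;-48 -1 0 0 0 0 0;-48 -1 0 0 0 0 0;-48 -1 0 0 0 0 0;-48 -1 0 0 0 0 0;-48 -1 0 0 0 0 0;-50 0 0 0 0 0 0", "grip_force": 20}}

```text
t: 1.1
tool_pos: [543.1, -360.6, 216.1]
ee_rot: [[0.001, 1.0, -0.0], [1.0, -0.001, 0.0], [0.0, -0.0, -1.0]]
contact_force: [-0.4, -0.0, 0.2]
finger_gap: 0.001
finger_force: 0.0
```

Call:
{"fn": "apply_moves", "kwargs": {"moves": "0 0 5 0 0 10 0;0 0 5 0 0 10 0;0 0 5 0 0 10 0;0 0 5 0 0 10 0;0 0 5 0 0 10 0;0 0 5 0 0 10 0;0 0 5 0 0 10 0;0 0 5 0 0 9 0"}}

```text
t: 2.1
tool_pos: [543.3, -359.0, 175.8]
ee_rot: [[0.983, 0.185, -0.001], [0.185, -0.983, 0.0], [-0.0, -0.0, -1.0]]
contact_force: [0.4, 0.3, -0.6]
finger_gap: -0.002
finger_force: 0.0
```

Run:
```python
from h import *
c=grab('wrist','d.png');s=env.observe();print(s['t'],s['tool_pos'],np.round(s['ee_rot'],3),s['contact_force'],s['finger_gap'])
for P in [(517,-364,65),(561,-355,65),(442,-379,67)]:print(np.round(proj(c,P)))
b=grab('side','e.png')
cv2.imwrite('pics/de.png',cv2.resize(np.hstack([c['pixels'],b['pixels']]),(800,300),interpolation=cv2.INTER_AREA)[...,::-1])
```

```text
2.15 [ 543.11001656 -358.83377212  175.06869429] [[ 0.984  0.178 -0.001]
 [ 0.178 -0.984  0.001]
 [-0.001 -0.001 -1.   ]] [-0.5651665   0.45535227 -0.87528217] 0.0005003279634140989
[253. 207.]
[252. 166.]
[254. 268.]
```

View pics/de.png

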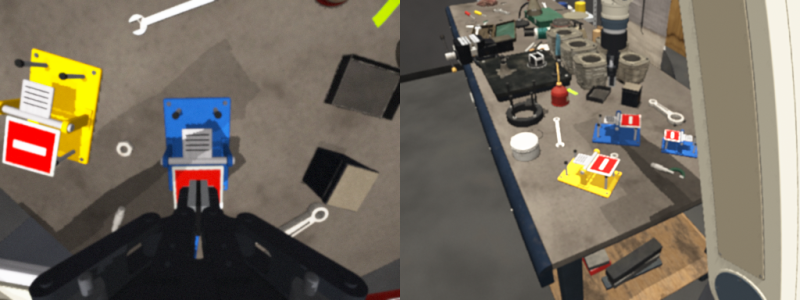

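The wrist view shows the blue tab at (198,140) and its pin at (198,162), in half-scale pixels; the projected pivot agrees. Next, descend and press the tab down.

Call:
{"fn": "apply_moves", "kwargs": {"moves": "2 0 20 0 0 0 0;0 0 25 0 0 0 0;0 0 20 0 0 0 0;0 0 12 0 0 0 0;0 0 6 0 0 0 0;0 0 6 0 0 0 0;0 0 6 0 0 0 0"}}

```text
t: 3.08
tool_pos: [546.2, -357.9, 81.5]
ee_rot: [[0.982, 0.191, 0.001], [0.191, -0.982, -0.001], [0.001, 0.001, -1.0]]
contact_force: [-0.6, -0.7, -0.6]
finger_gap: 0.003
finger_force: 0.0
```

Call:
{"fn": "apply_moves", "kwargs": {"moves": "0 0 6 0 0 0 0;0 0 6 0 0 0 0;0 0 5 0 0 0 0;0 0 5 0 0 0 0;0 0 4 0 0 0 0;0 0 0 0 0 0 0"}}

```text
t: 3.82
tool_pos: [545.8, -357.5, 54.9]
ee_rot: [[0.982, 0.191, -0.0], [0.191, -0.982, 0.0], [-0.0, -0.0, -1.0]]
contact_force: [0.1, -0.5, -0.0]
finger_gap: -0.001
finger_force: 0.0
```

Run:
```python
from h import *
a=grab('scene','f.png')['pixels'];b=grab('side','g.png')['pixels'];print(env.observe()['t'])
cv2.imwrite('pics/fg.png',cv2.resize(np.hstack([a[165:285,170:330],b[105:225,220:380]]),(800,300),interpolation=cv2.INTER_CUBIC)[...,::-1])
```

```text
3.925
```

View pics/fg.png

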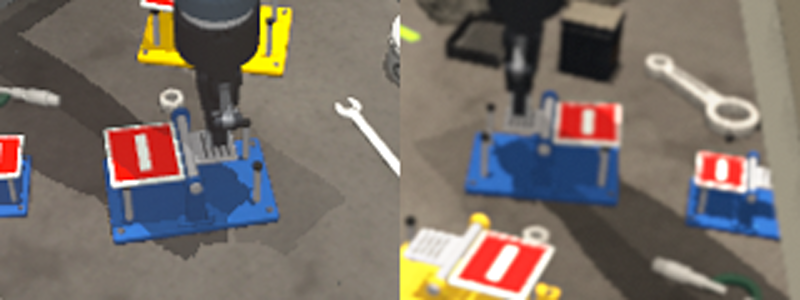

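The crop (scale 2.5) shows the fingertips at (222,147) in the scene half and (520,118) in the side half. The flag is still nearly flat. I'll compare the tip's pixels with the expected projection.

Run:
```python
from h import *
a=dict(np.load('pics/f.png.npz'));b=dict(np.load('pics/g.png.npz'))
for z in (38,55,67):
  P=(545.8,-357.5,z);u=np.array(proj(a,P));v=np.array(proj(b,P));print(z,(u-[170,165])*2.5,(v-[220,105])*2.5+[400,0])
cv2.imwrite('pics/fz.png',cv2.resize(np.hstack([a['pixels'][195:255,210:290],b['pixels'][125:185,235:315]]),(800,300),interpolation=cv2.INTER_CUBIC)[...,::-1])
```

```text
38 [217.01194895 161.93144855] [517.21679695 139.4765541 ]
55 [216.9206378  150.24908486] [517.84559538 126.33218114]
67 [216.85501238 141.85321454] [518.29664176 116.89253416]
```

View pics/fz.png

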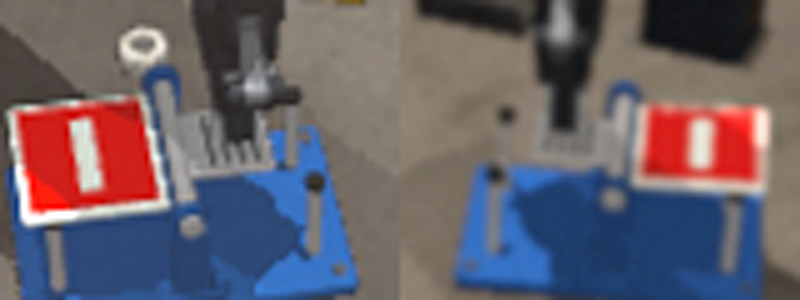

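Run:
```python
from h import *
a=dict(np.load('pics/a.png.npz'));b=dict(np.load('pics/b.png.npz'))
for z in (216,203,190):
  for y in (-50,50):
    P=(550,y,z);Q=(550+y,0,z);print(z,y,'tool-y=worldx:',np.round(np.array(proj(a,Q))*1.5625),np.round(np.array(proj(b,Q))*1.5625))
s=env.observe();print(s['t'],s['tool_pos'],s['qpos'],s['contact_force'],s['joint_torque'])
c=grab('wrist','k.png');b=grab('side','k2.png')
cv2.imwrite('pics/k_.png',c['pixels'][100:340,120:400][...,::-1])
```

```text
216 -50 tool-y=worldx: [380. 134.] [370. 309.]
216 50 tool-y=worldx: [438. 135.] [284. 289.]
203 -50 tool-y=worldx: [380. 140.] [370. 318.]
203 50 tool-y=worldx: [438. 141.] [285. 298.]
190 -50 tool-y=worldx: [380. 147.] [370. 327.]
190 50 tool-y=worldx: [437. 148.] [286. 307.]
3.925 [ 546.00753292 -357.68354943   55.37060283] [-7.08371210e-01  5.11314696e-01 -3.53092689e-03  1.05581328e+00
 -5.54669894e-06  2.24125801e+00] [ 0.46196266  0.34335389 -0.03950884] [-2.95363796e-03 -7.15676379e+01  3.13987505e+01 -1.07449756e-02
 -7.00625196e-05 -7.08801440e-05]
```

View pics/k_.png

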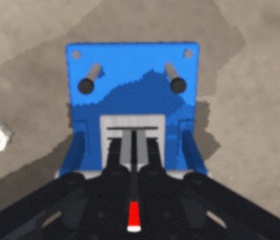

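The image and the zero force agree: the visible shut fingertips sit at z≈67, about 12 mm above the reported TCP rather than 17 mm below it. The start picture shows the same offset. So I go by the picture: the tips are just at the tab, and there are about 30 mm still to press. I'll go in steps.

Call:
{"fn": "apply_moves", "kwargs": {"moves": "0 0 5 0 0 0 0;0 0 5 0 0 0 0;0 0 5 0 0 0 0;0 0 0 0 0 0 0"}}

```text
t: 4.53
tool_pos: [545.8, -357.4, 39.6]
ee_rot: [[0.982, 0.191, -0.001], [0.191, -0.982, 0.001], [-0.0, -0.001, -1.0]]
contact_force: [0.2, -0.3, 0.1]
finger_gap: 0.0
finger_force: 0.0
```

Run:
```python
from h import *
a=grab('scene','l.png')['pixels'];b=grab('side','l2.png')['pixels'];print(env.observe()['t'])
cv2.imwrite('pics/l3.png',cv2.resize(np.hstack([a[175:255,200:300],b[115:195,235:335]]),(800,320),interpolation=cv2.INTER_CUBIC)[...,::-1])
```

```text
4.625
```

View pics/l3.png

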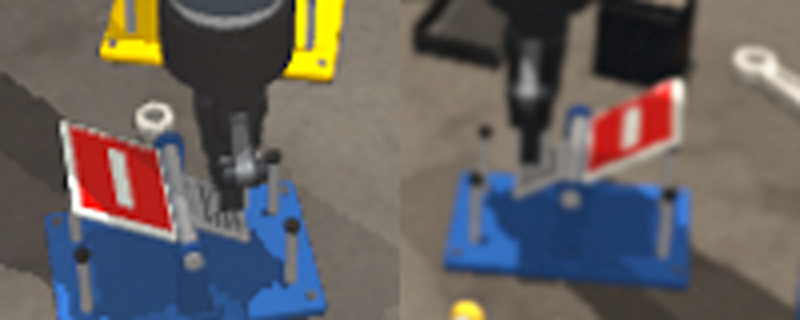

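The flag is now about 35° up: its outer edge is at (63,122)–(75,212) in the scene half, and the tab is tilted under the tip. I press further, lift off, and go behind the flag.

Call:
{"fn": "apply_moves", "kwargs": {"moves": "0 0 5 0 0 0 0;0 0 5 0 0 0 0;0 0 5 0 0 0 0;0 0 2 0 0 0 0;0 0 0 0 0 0 0"}}

```text
t: 5.25
tool_pos: [545.8, -357.5, 22.9]
ee_rot: [[0.982, 0.191, -0.001], [0.191, -0.982, 0.0], [-0.0, -0.0, -1.0]]
contact_force: [0.3, -0.4, -0.0]
finger_gap: -0.0
finger_force: 0.0
```

Call:
{"fn": "apply_moves", "kwargs": {"moves": "0 0 -10 0 0 0 0;0 0 -25 0 0 0 0;0 0 -30 0 0 0 0;0 0 -30 0 0 0 0;0 0 -25 0 0 0 0;-5 0 -5 0 0 0 0;-25 0 0 0 0 0 0;-30 0 0 0 0 0 0"}}

```text
t: 6.25
tool_pos: [486.1, -368.8, 147.4]
ee_rot: [[0.981, 0.192, -0.001], [0.192, -0.981, 0.001], [-0.001, -0.001, -1.0]]
contact_force: [0.1, -0.3, 0.4]
finger_gap: 0.001
finger_force: 0.0
```

Call:
{"fn": "apply_moves", "kwargs": {"moves": "-30 0 0 0 0 0 0;-20 0 0 0 0 0 0;0 0 0 0 0 0 0"}}

```text
t: 6.62
tool_pos: [436.9, -378.9, 148.3]
ee_rot: [[0.982, 0.189, -0.0], [0.189, -0.982, 0.0], [-0.0, -0.0, -1.0]]
contact_force: [0.3, -0.3, -0.7]
finger_gap: -0.003
finger_force: 0.0
```

Run:
```python
from h import *
a=grab('scene','n.png')['pixels'];b=grab('side','n2.png')['pixels'];s=env.observe();print(s['t'],s['tool_pos'])
cv2.imwrite('pics/n3.png',cv2.resize(np.hstack([a[165:265,180:305],b[105:205,230:355]]),(800,320),interpolation=cv2.INTER_CUBIC)[...,::-1])
```

```text
6.725 [ 438.22605308 -378.71694669  148.23395261]
```

View pics/n3.png

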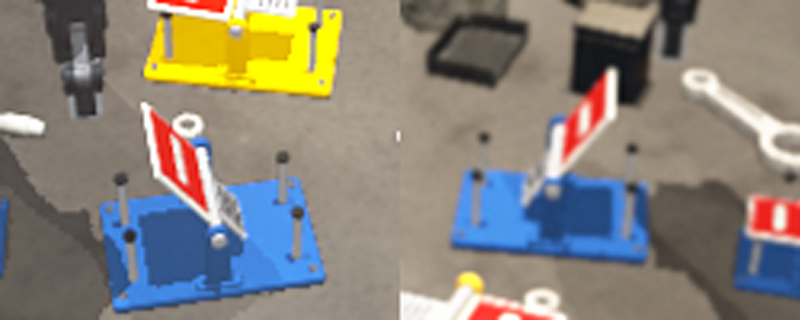

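Flag about 58° up: outer edge at (145,105) in the scene half, finger clear behind it at (85,110). Now I lower the finger behind it and push it past upright.

Call:
{"fn": "apply_moves", "kwargs": {"moves": "0 0 25 0 0 0 0;0 0 25 0 0 0 0;10 0 5 0 0 0 0;10 0 0 0 0 0 0;10 0 0 0 0 0 0;10 0 0 0 0 0 0;9 0 0 0 0 0 0;9 0 0 0 0 0 0"}}

```text
t: 7.72
tool_pos: [495.6, -367.5, 93.5]
ee_rot: [[0.982, 0.191, 0.0], [0.191, -0.982, -0.0], [0.0, 0.0, -1.0]]
contact_force: [-0.4, -0.5, 0.2]
finger_gap: 0.004
finger_force: 0.3
```

Call:
{"fn": "apply_moves", "kwargs": {"moves": "8 0 0 0 0 0 0;8 0 0 0 0 0 0;8 0 0 0 0 0 0;7 0 2 0 0 0 0;7 0 4 0 0 0 0;5 0 4 0 0 0 0;5 0 4 0 0 0 0;4 0 5 0 0 0 0"}}

```text
t: 8.72
tool_pos: [546.1, -357.5, 73.9]
ee_rot: [[0.982, 0.191, -0.0], [0.191, -0.982, 0.0], [-0.0, -0.0, -1.0]]
contact_force: [-1.0, -0.9, -0.0]
finger_gap: 0.002
finger_force: 0.4
```

Call:
{"fn": "apply_moves", "kwargs": {"moves": "4 0 5 0 0 0 0;2 0 4 0 0 0 0;2 0 4 0 0 0 0;1 0 3 0 0 0 0;0 0 2 0 0 0 0;0 0 0 0 0 0 0"}}

```text
t: 9.48
tool_pos: [554.8, -355.9, 56.2]
ee_rot: [[0.982, 0.191, 0.0], [0.191, -0.982, 0.0], [0.0, -0.0, -1.0]]
contact_force: [0.0, 0.5, 0.4]
finger_gap: 0.002
finger_force: 0.0
```

Call:
{"fn": "apply_moves", "kwargs": {"moves": "0 0 1 0 0 0 0;0 0 1 0 0 0 0;0 0 0 0 0 0 0"}}

```text
t: 9.85
tool_pos: [554.8, -355.9, 54.3]
ee_rot: [[0.982, 0.191, 0.0], [0.191, -0.982, -0.0], [0.0, 0.0, -1.0]]
contact_force: [-0.3, -0.3, 1.0]
finger_gap: -0.002
finger_force: 0.1
```

Call:
{"fn": "apply_moves", "kwargs": {"moves": "0 0 1 0 0 0 0;0 0 0 0 0 0 0"}}

```text
t: 10.1
tool_pos: [554.8, -355.9, 53.2]
ee_rot: [[0.982, 0.191, -0.0], [0.191, -0.982, 0.0], [-0.0, -0.0, -1.0]]
contact_force: [-0.6, -0.2, -0.4]
finger_gap: 0.002
finger_force: 0.1
```

Call:
{"fn": "apply_moves", "kwargs": {"moves": "0 0 1 0 0 0 0;0 0 0 0 0 0 0"}}

```text
t: 10.35
tool_pos: [554.7, -355.9, 52.2]
ee_rot: [[0.982, 0.191, -0.0], [0.191, -0.982, 0.0], [-0.0, -0.0, -1.0]]
contact_force: [0.2, 0.1, -0.0]
finger_gap: 0.002
finger_force: 0.0
```

Call:
{"fn": "apply_moves", "kwargs": {"moves": "0 0 1 0 0 0 0;0 0 0 0 0 0 0"}}

```text
t: 10.6
tool_pos: [554.8, -355.9, 52.0]
ee_rot: [[0.982, 0.191, 0.0], [0.191, -0.982, -0.0], [0.0, 0.001, -1.0]]
contact_force: [-1.5, 1.7, 6.5]
finger_gap: -0.002
finger_force: 3.2
```

Force rises to 6.5 N with z stalled, so the flag is on its stop. Lift off, back away and look.

Call:
{"fn": "apply_moves", "kwargs": {"moves": "0 0 -5 0 0 0 0;0 0 -25 0 0 0 0;0 0 -40 0 0 0 0;0 0 -40 0 0 0 0;-30 0 -20 0 0 0 0;-40 0 0 0 0 0 0;-40 0 0 0 0 0 0;0 0 0 0 0 0 0"}}

```text
t: 11.6
tool_pos: [444.8, -377.3, 182.0]
ee_rot: [[0.982, 0.188, -0.0], [0.188, -0.982, -0.0], [-0.0, 0.0, -1.0]]
contact_force: [0.2, 0.1, 0.1]
finger_gap: -0.001
finger_force: 0.0
```

Run:
```python
from h import *
a=grab('scene','p.png')['pixels'];b=grab('side','p2.png')['pixels'];s=env.observe();print(s['t'],s['tool_pos'])
cv2.imwrite('pics/p3.png',cv2.resize(np.hstack([a[135:275,150:325],b[105:245,200:375]]),(800,320),interpolation=cv2.INTER_CUBIC)[...,::-1])
```

```text
11.7 [ 446.79452848 -377.14864488  181.66430981]
```

View pics/p3.png

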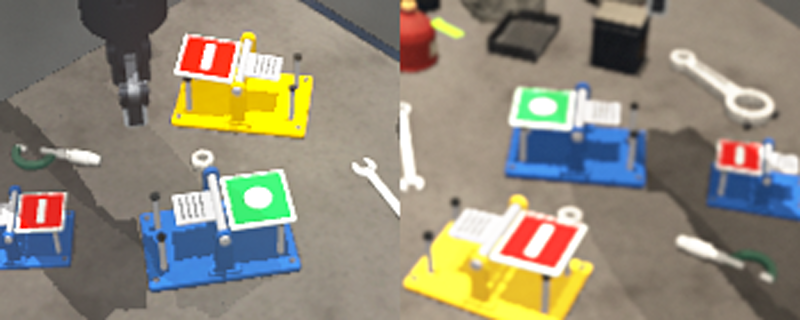

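The blue flag lies flat with its green face up at (258,198), yellow still shows red at (208,57), and the nut and micrometer look undisturbed. The arm is clear, so I hand in.

```bash
python3 -c "
from cell import env
print(env.hand_in())"
```

```text
the job is handed in; nothing more can be done
None
```

The larger blue stand's flag is over its pivot and lies flat, green face up; yellow still shows red, nothing else looked moved in the last pictures, and the job was handed in at about 12 s (no verdict came back).

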